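Seat a charger in the inspection nest and hold the mirror flap at its balance point

TASK

Pick up the small white charger block that lies loose on the desk, seat it flat and square at the bottom of the inspection nest's pocket and let go of it. Then take the tab of the nest's mirror flap, which leans open, swing the flap up to its balance point, standing upright over its hinge where it would fall neither shut nor open, and finish while still gripping the tab there, holding the flap still. Do not let the flap fall shut, and leave the black module and the tape roll where they are.

Things in the scene. Friction and masses are not known exactly. Their poses are not given: they have to be found in the camera images.
- charger: white plastic charger, a plain upright block 29 (own x) x 41 (own y) x 26 mm high, about 35 to 70 g, loose on the desk, right way up; origin at the centre of its underside, z up. Either way round fits the pocket
- nest: inspection nest, fixed: dark steel base block 80 mm (y) x 24 mm high, x = -36 to +72 mm; grey pocket block 60 (x) x 48 (y) mm on it, up to 33 mm above the desk; two cheeks (y = +-30 to +-38 mm, x = 45 to 65 mm, up to 70 mm above the desk) that carry the flap. Origin on the desk below the pocket's centre; +x points from the pocket to the hinge (roughly to the robot's left), z up
- pocket (a point): centre of the pocket's floor, 24 mm above the desk, axes as the nest's. The pocket is a rectangle 45 mm along the nest's x and 33 mm along its y, 9 mm deep with a 3 mm chamfered mouth: 2 mm of play all round a charger whose 41 mm side lies along the nest's x. A seated charger stands 17 mm out of it
- flap_hinge (a point): middle of the flap's hinge axis, which is the nest's y axis direction: 55 mm from the pocket centre along the nest's +x and 60 mm above the desk; does not move with the flap
- flap_tab (a point): grip point in the black ribbed grip tab at the flap's free end, 106 mm from the hinge axis in the flap's mid-plane. The tab is 26 mm wide along the hinge axis, 8 mm thick, and spans 74 to 132 mm from the axis
- flap: the mirror flap with its tab: aluminium plate 56 mm wide along the hinge, 6 mm thick, its edge 74 mm from the axis; origin on the hinge axis. Own y is along the hinge axis, own -x points from the hinge to the tab
- flap_angle (a joint): hinge angle of the flap: 0 = shut, level over the pocket; 1.571 = upright, its balance point (its weight lies in its mid-plane); 2.35 = open stop, leaning 45 degrees away from the pocket, where it starts. Swings freely, 0.12 kg, no spring: falls when let go. At angle q the grip point is 106 mm * cos q from the hinge to the nest's -x and 106 mm * sin q above it
- module: bystander: flat black sealed module, 28 x 36 x 12 mm, loose; origin at the centre of its underside
- roll: bystander: amber tape roll lying flat on the desk, 50 mm across, 12 mm high, loose; origin at the centre of its underside
Mind the look-alikes: they are no part of the job. What is shaped like the charger but blue is not meant.

How it is judged:
By the outcome, as a careful person would: the job done as asked, in the order asked, and still so for the second after the job is handed in, while the arm keeps its last pose, push and grip.
It also fails if it takes over 51 s, if anything falls off the work surface, if the arm or the gripper's body presses on something with over 40 N, if the wrist force passes 120 N, or if a joint passes its speed limit or range.

ROBOT

A 6-joint arm with a two-finger parallel gripper is mounted at the origin on a cart in front of the work surface, level with it; the furniture and walls round the work are solid. World frame = base frame: x ahead of the robot, y to its left, z up, the work surface at z = 0. Lengths are in m, angles in rad, forces in N, time in s.
With the tool pointing down it reaches from about 0.375 to 0.925 m from the base axis. Payload 5.7 kg.
Tool frame: the origin (TCP) lies midway between the tips of the shut fingers; the grasp point (between the pads) lies 19 mm behind it; z points along the fingers, y is the line along which they close (so a half turn about z gives the same grasp; the last joint's range is limited). The gripper opens to 88 mm and grips with 3 to 60 N. Pads are 20 mm wide; open, the fingers measure 115 mm over their backs; the gripper's body (75 mm by 178 mm) begins 61 mm behind the grasp point.
Start: joints at [-1.294, 0.359, 1.51, -0, 1.272, -0.115], TCP at [0.229, -0.555, 0.223] pointing down, gripper open.
Joint ranges: [-2.97, 2.97], [-1.01, 2.36], [0.21, 2.38], [-0.96, 4.11], [0.2, 2.71], [-2.98, 2.98]. Speed limits (rad/s): [2.39, 2.39, 3.14, 3.14, 3.14, 3.14].

INTERFACE

Orientations are given as a unit quaternion [x, y, z, w].
In Python, from bench import move_ptp, servo_line, goto_joints, move_gripper, sleep, inverse_kinematics, capture, PlanningError, close_job, spot_in, silhouettes, current_clock, current_joint_pos, current_qvel, current_joint_torque, current_position, current_orientation, current_force, current_torque, current_finger_gap, current_grip_force gives the robot as it stands. Calls block until the motion is done:
- move_ptp(position, orientation): joint-space move of the TCP to a pose.
- servo_line(position, orientation=None, rate=0.15, contact_N=None): straight line of the TCP; orientation=None keeps the orientation; rate is the mean speed in m/s. With contact_N (N) it stops when the force on the tool has changed by that much, and returns True; else False.
- goto_joints(angles): joint-space move.
- move_gripper(opening): finger opening in m; the grip force is fixed at half the most; returns when the fingers have stopped.
- sleep(seconds).
- inverse_kinematics(position, orientation): joint angles nearest the present ones, or None.
- capture(name): name is "side" or "top"; returns a dict with "image" (400x640x3 uint8, blue, green, red), "range_z" (400x640 float32, m along the optical axis (not along the pixel's ray), 0 where there is no reading), "intrinsics" (3x3 intrinsics, pixels), "R" (3x3) and "t" (3): a world point X has camera coordinates R X + t. Camera axes: x right, y down, z forward; pixel columns grow to the right and rows downward; lengths in m; the calibration is good to about 2 mm. A picture is of the moment at which its call begins.
A pose or a line that the arm cannot do raises PlanningError and nothing moves.
- close_job(): hands the job in; it is judged then, once.
Trained networks look in the newest picture that a camera, given by its name, has taken for a name from the list of things; names that differ only in an ending like _2 or _b are one class to them, and where a whole thing is asked for, a point or a joint stands for the part that bears it (a point fixed in the world has none). Each returns a list of dicts, best first, with "conf" (0 to 1); they miss things now and then, are a little off and sometimes report something else, mostly with a low value. They report only what shows in the picture. A call takes as long as a camera call. They do not tell look-alikes from the thing itself.
- spot_in(camera, query): "xy" ([column, row] in pixels, amid what is visible of it).
- silhouettes(camera, query): "region" (400x640 bool, what is visible of it) and "xy" ([column, row] in pixels, amid what is visible of it).
Readings, each from a call of its own:
- current_clock(): time.
- current_joint_pos(): joint angles.
- current_qvel(): joint speeds.
- current_joint_torque(): joint torques, N m.
- current_position(): TCP position.
- current_orientation(): TCP orientation.
- current_force(): force on the tool from outside, world axes, zero at the start.
- current_torque(): the same for the moment, N m.
- current_finger_gap(): finger opening in m.
- current_grip_force(): force on a finger pad.
Only numpy, scipy, OpenCV 4.12 (cv2) and the standard library are available. Lean on these libraries where they do the work, as an engineer would, in place of code of your own. Each camera call takes 0.05 s, during which the arm holds its last target. There are 200 camera calls.

## Working session

There is one attempt and no reset: what is moved stays moved. The work goes in short steps, each a Python script; the robot and the scene stay as the last script left them, time stands still between calls to the robot, and variables do not carry over. Pictures are saved under pics/ and viewed, at most 10 in all, crops included, and the job is handed in when it is done.

```bash
mkdir -p pics; ls; python3 - <<'E'
from bench import *
import cv2,numpy as np
for c in("top","side"):
    d=capture(c);cv2.imwrite(f"pics/{c}0.png",d["image"])
    print(c,(-d["R"].T@d["t"]).round(3),d["intrinsics"].round(1).tolist())
    for q in("charger","nest","flap","flap_tab","module","roll"):
        print(q,[(np.round(s["xy"]).tolist(),round(s["conf"],2)) for s in spot_in(c,q)][:4])
print(current_clock())
E
```

```text
pics
top [ 0.324 -0.259  0.908] [[408.2, 0.0, 311.5], [0.0, 408.2, 193.9], [0.0, 0.0, 1.0]]
charger [([325.0, 253.0], 0.82), ([363.0, 240.0], 0.59)]
nest [([271.0, 210.0], 0.82)]
flap [([245.0, 212.0], 0.68)]
flap_tab [([244.0, 210.0], 0.71)]
module [([331.0, 139.0], 0.48)]
roll [([250.0, 153.0], 0.6)]
side [0.294 0.458 0.476] [[453.5, 0.0, 321.6], [0.0, 453.5, 196.6], [0.0, 0.0, 1.0]]
charger [([398.0, 219.0], 0.74), ([396.0, 197.0], 0.61)]
nest [([337.0, 233.0], 0.61)]
flap [([337.0, 222.0], 0.87), ([341.0, 235.0], 0.3)]
flap_tab [([340.0, 221.0], 0.64), ([340.0, 233.0], 0.44)]
module [([279.0, 201.0], 0.51)]
roll [([247.0, 246.0], 0.6)]
0.7
```

```bash
python3 - <<'E'
import cv2,numpy as np
a=cv2.imread("pics/top0.png")[100:300,200:420];b=cv2.imread("pics/side0.png")[140:290,220:440]
cv2.imwrite("pics/c1.png",cv2.resize(a,(660,600),interpolation=cv2.INTER_CUBIC))
cv2.imwrite("pics/c2.png",cv2.resize(b,(792,540),interpolation=cv2.INTER_CUBIC))
E
```

```text
(no output)
```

View pics/c1.png

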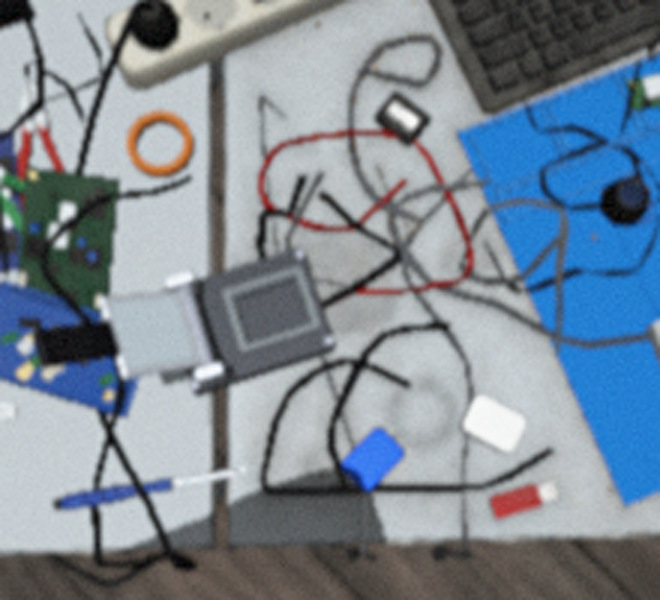

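View pics/c2.png

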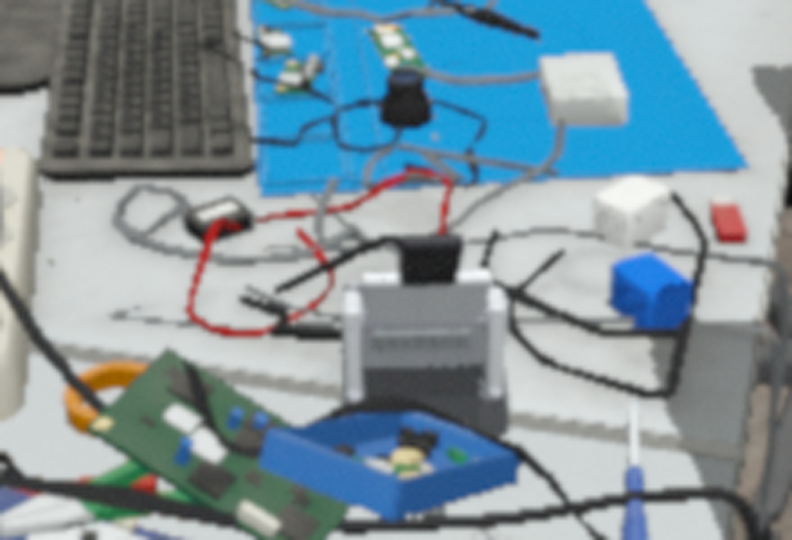

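View pics/top0.png

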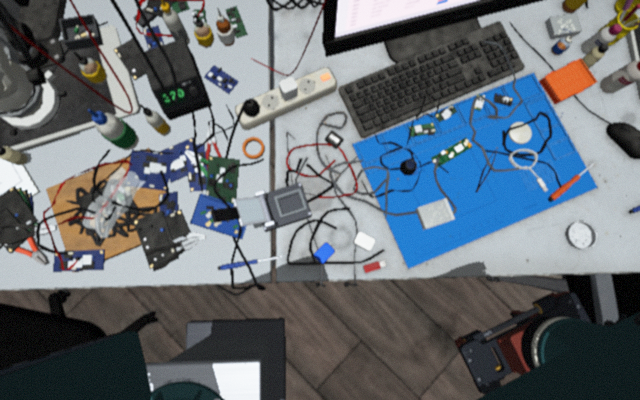

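White block at top (365,241) / side (396,197) is the charger. Top (325,253) has the same shape but is blue, so it is the look-alike. The white box on the mat at top (435,212) is larger and flatter. The pocket is at top (290,203) and the tab points left at (222,214). The enlarged crops confirm this. Next I'll measure.

```bash
cat > h.py <<'E'
from bench import *
import cv2,numpy as np
def cloud(d):
    v,u=np.mgrid[:400,:640];z=d["range_z"];K=d["intrinsics"]
    P=np.stack([(u-K[0,2])/K[0,0]*z,(v-K[1,2])/K[1,1]*z,z],-1)
    W=(P-d["t"])@d["R"]; W[z==0]=np.nan
    return W
def rect(p): # xy points -> centre,sides,angle of long side
    (c,s,a)=cv2.minAreaRect((p*1000).astype(np.float32))
    a=np.radians(a)
    if s[0]<s[1]: s=s[::-1];a+=np.pi/2
    return np.array(c)/1000,s,a
def toplane(d,uv,z):
    r=d["R"].T@np.linalg.inv(d["intrinsics"])@np.array([uv[0],uv[1],1.]);o=-d["R"].T@d["t"]
    return o+r*(z-o[2])/r[2]
E
python3 - <<'E'
from h import *
for c,uv in(("top",(363,240)),("side",(396,197))):
    d=capture(c);W=cloud(d)
    for s in silhouettes(c,"charger"):
        m=s["region"];p=W[m];p=p[~np.isnan(p[:,0])]
        print(c,"charger",np.round(s["xy"]),m.sum(),np.median(d["image"][m],0),np.nanpercentile(p[:,2],[5,50,95]).round(3))
        t=p[p[:,2]>.018]
        print("  cloud",rect(t[:,:2]),"mean",t.mean(0).round(4))
        if c=="top":
            ct=cv2.findContours(m.astype(np.uint8),0,1)[0];ct=max(ct,key=len)[:,0]
            print("  sil@26mm",rect(np.array([toplane(d,q,.026)[:2] for q in ct])))
    if c=="top":
        sub=W[160:250,200:340];Z=sub[...,2]
        for lo,hi in((.028,.038),(.018,.028),(.062,.078),(.08,.2)):
            m=(Z>lo)&(Z<hi);n,l,st,ce=cv2.connectedComponentsWithStats(m.astype(np.uint8))
            for i in range(1,n):
                if st[i,4]>25:print(lo,hi,st[i].tolist(),rect(sub[l==i][:,:2]),sub[l==i].mean(0).round(4))
        hm=np.clip(np.nan_to_num(W[...,2])*2000,0,255).astype(np.uint8)
        cv2.imwrite("pics/hm.png",cv2.resize(cv2.applyColorMap(hm[160:260,200:400],cv2.COLORMAP_JET),(800,400),interpolation=0))
    else: pass
    for q in("flap_tab","module","roll","nest"):
        s=spot_in(c,q)
        if s: u=np.round(s[0]["xy"]).astype(int);print(c,q,u,W[u[1],u[0]].round(3))
E
```

```text
top charger [363. 242.] 211 [245. 246. 244.] [0.023 0.026 0.028]
  cloud (array([ 0.39266138, -0.38806543]), (37.644412994384766, 26.649394989013672), np.float64(1.0849791517912795)) mean [ 0.3927 -0.3881  0.0258]
  sil@26mm (array([ 0.39252969, -0.38805646]), (37.50255584716797, 26.296703338623047), np.float64(1.0761052993020537))
top charger [327. 252.] 228 [239. 123.  59.] [0.023 0.026 0.029]
  cloud (array([ 0.37135632, -0.30176544]), (38.17878341674805, 27.13779067993164), np.float64(2.320941760789775)) mean [ 0.3713 -0.3014  0.0261]
  sil@26mm (array([ 0.37178577, -0.30116147]), (37.969093322753906, 28.633609771728516), np.float64(2.3235113783465655))
top charger [270. 210.] 2724 [108. 101.  96.] [0.022 0.034 0.143]
  cloud (array([ 0.46307431, -0.1762937 ]), (184.604248046875, 80.31209564208984), np.float64(1.8665130684470226)) mean [ 0.4643 -0.186   0.0609]
  sil@26mm (array([ 0.46297952, -0.1649877 ]), (206.89488220214844, 89.75585174560547), np.float64(1.8530208285744088))
0.028 0.038 [0, 3, 8, 14, 38] (array([ 0.55717059, -0.04085025]), (29.70049476623535, 9.19688034057617
[... 2273 characters left out ...]
39  0.106]
top module [332 139] [ 0.628 -0.329  0.012]
top roll [249 143] [ 0.628 -0.137 -0.002]
top nest [269 210] [ 0.466 -0.184  0.021]
side charger [394. 196.] 325 [194. 197. 195.] [0.002 0.02  0.026]
  cloud (array([ 0.39228067, -0.3859324 ]), (41.462135314941406, 29.815330505371094), np.float64(1.0448335962549888)) mean [ 0.391  -0.3817  0.0242]
side charger [398. 221.] 371 [166.  88.  31.] [0.005 0.022 0.027]
  cloud (array([ 0.36785538, -0.29769724]), (40.51039123535156, 29.6573429107666), np.float64(2.3016046812727646)) mean [ 0.367  -0.2944  0.0244]
side flap_tab [338 221] [ 0.45  -0.138  0.097]
side module [281 202] [ 0.606 -0.284  0.031]
side nest [339 232] [ 0.465 -0.203  0.033]
```

View pics/hm.png

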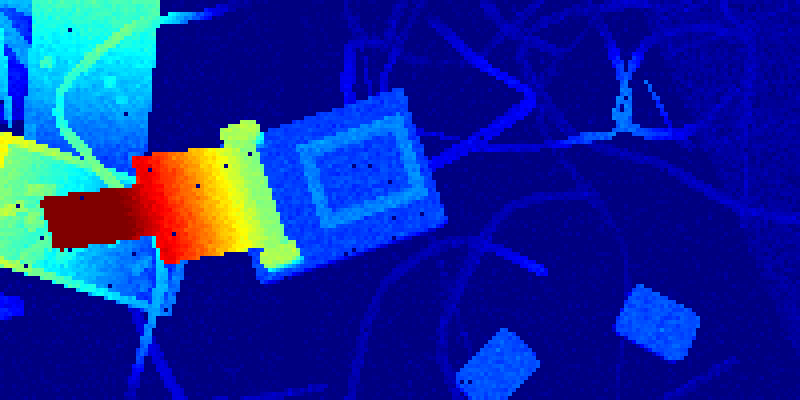

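White charger at (0.3925,-0.3875), long axis about 1.07 rad. Pocket at (0.4795,-0.2308), nest x axis at 1.8665 rad; the base, rim and pocket rectangles all match the given sizes. Next I'll check IK and pick the charger.

```bash
cat >> h.py <<'E'
from scipy.spatial.transform import Rotation as Ro
PK=np.array([.4795,-.2308]);A=1.8665
NX=np.array([np.cos(A),np.sin(A),0]);NY=np.array([-np.sin(A),np.cos(A),0]);UZ=np.array([0,0,1.])
HG=np.array([.4634,-.1778,.060])
def quat(z,y): return Ro.from_matrix(np.stack([np.cross(y,z),y,z],1)).as_quat()
def down(phi):
    return quat(-UZ,np.array([np.cos(phi),np.sin(phi),0]))
def flap_pose(q,s=1,r=.087,mode="thick"):
    u=-np.cos(q)*NX+np.sin(q)*UZ      # hinge -> tab
    n=np.cross(u,NY)
    return HG+r*u, quat(-u,s*(n if mode=="thick" else NY))
E
python3 - <<'E'
from h import *
f=lambda p,o:(lambda j:None if j is None else np.round(j,2).tolist())(inverse_kinematics(p,o))
for k in(0,1):
    print("pick",k,f([.3925,-.3875,.012],down(1.07-np.pi/2+k*np.pi)),"place",f([*PK,.036],down(A-np.pi/2+k*np.pi)))
for m in("thick","width"):
  for s in(1,-1):
    for q in(2.35,2.15,1.95,1.75,1.571): print(m,s,q,f(*flap_pose(q,s,mode=m)),f(*flap_pose(q,s,r=.15,mode=m)) if q>2.3 else "")
E
```

```text
pick 0 [-0.9, 0.56, 1.81, -0.0, 0.77, -0.4] place [-0.58, 0.51, 1.84, -0.0, 0.8, -0.87]
pick 1 [-0.9, 0.56, 1.81, -0.0, 0.77, 2.74] place [-0.58, 0.51, 1.84, -0.0, 0.8, 2.27]
thick 1 2.35 None None
thick 1 2.15 [-0.0, 0.3, 2.11, -0.87, 0.75, 1.93] 
thick 1 1.95 [-0.2, 0.24, 2.03, -0.5, 0.75, 1.43] 
thick 1 1.75 [-0.37, 0.25, 1.92, -0.18, 0.87, 1.01] 
thick 1 1.571 [-0.51, 0.3, 1.82, -0.0, 1.02, 0.77] 
thick -1 2.35 None None
thick -1 2.15 [-0.0, 0.3, 2.11, -0.87, 0.75, -1.21] 
thick -1 1.95 [-0.2, 0.24, 2.03, -0.5, 0.75, -1.72] 
thick -1 1.75 [-0.37, 0.25, 1.92, -0.18, 0.87, -2.13] 
thick -1 1.571 [-0.51, 0.3, 1.82, -0.0, 1.02, -2.37] 
width 1 2.35 None None
width 1 2.15 [-0.0, 0.3, 2.11, -0.87, 0.75, -2.78] 
width 1 1.95 None 
width 1 1.75 [-0.37, 0.25, 1.92, -0.18, 0.87, 2.59] 
width 1 1.571 [-0.51, 0.3, 1.82, -0.0, 1.02, 2.34] 
width -1 2.35 None None
width -1 2.15 [-0.0, 0.3, 2.11, -0.87, 0.75, 0.36] 
width -1 1.95 [-0.2, 0.24, 2.03, -0.5, 0.75, -0.14] 
width -1 1.75 [-0.37, 0.25, 1.92, -0.18, 0.87, -0.56] 
width -1 1.571 [-0.51, 0.3, 1.82, -0.0, 1.02, -0.8]
```

```bash
python3 - <<'E'
from h import *
o=down(1.07-np.pi/2)
move_gripper(.07)
move_ptp([.3925,-.3875,.08],o)
print("hit",servo_line([.3925,-.3875,.012],rate=.1,contact_N=8))
print(move_gripper(0.0),current_finger_gap(),current_grip_force())
servo_line([.3925,-.3875,.10],rate=.15)
print(current_finger_gap(),current_grip_force(),current_position(),current_clock())
o=down(A-np.pi/2)
move_ptp([*PK,.12],o)
d=capture("side");cv2.imwrite("pics/held.png",cv2.resize(d["image"][110:260,250:450],(800,600)))
W=cloud(d)
Z=W.reshape(-1,3);I=d["image"].reshape(-1,3).astype(int)
T=Z[:,:]-np.array([*PK,0]);L=np.stack([T@NX,T@NY,T[:,2]],1)
m=(abs(L[:,0])<.04)&(abs(L[:,1])<.02)&(L[:,2]>.09)&(L[:,2]<.14)&(I.min(1)>130)
print(m.sum(),np.percentile(L[m],[2,50,98],axis=0).round(4),current_position(),current_clock())
d=-1
f=lambda p,o:(lambda j:None if j is None else np.round(j,2).tolist())(inverse_kinematics(p,o))
E
```

```text
hit False
False 0.028504968251542983 30.000216364860535
0.028685607441213058 29.99990612268448 [ 0.39207795 -0.38700501  0.09943352] 5.1417
351 [[-0.016  -0.0104  0.108 ]
 [ 0.0189  0.003   0.1291]
 [ 0.0229  0.0154  0.1337]] [ 0.47894922 -0.23167469  0.11932485] 5.9417
```

View pics/held.png

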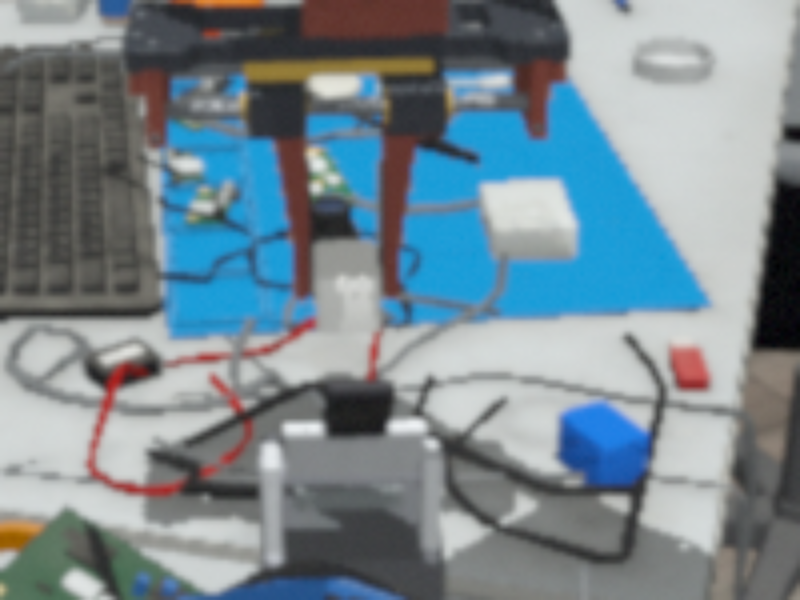

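The picture shows the charger held square between the fingers (crop 345,285), above the pocket, its near face about 20 mm along nest x as expected. Lowering it now.

```bash
python3 - <<'E'
from h import *
e=np.array([.0005,.0008])
servo_line([*(PK+e),.055],rate=.1); print(current_position())
print("hit",servo_line([*(PK+e),.031],rate=.03,contact_N=10),current_position(),current_force(),current_clock())
E
```

```text
[ 0.48019483 -0.23045743  0.05525329]
hit True [ 0.47991486 -0.22995756  0.03558292] [ 0.31997727 -0.06417649  2.56060132] 7.375
```

```bash
cat >> h.py <<'E'
def fp(q,d=.35,back=0):
    "tool pose gripping tab across its width with flap at q, tool tilted d less than flap"
    u=-np.cos(q)*NX+np.sin(q)*UZ; a=q-d; z=np.cos(a)*NX-np.sin(a)*UZ
    return HG+.106*u+(.019-back)*z, quat(z,-NY)
E
python3 - <<'E'
from h import *
move_gripper(.06)
p=current_position();servo_line([p[0],p[1],.16],rate=.2)
for d in(.25,.35,.45):
    print(d,[(lambda j:None if j is None else np.round(j,2).tolist())(inverse_kinematics(*fp(q,d,b))) for q,b in((2.35,.1),(2.35,0),(2,0),(1.571,0))])
move_ptp([.40,-.36,.22],down(A-np.pi/2))
d=capture("top");W=cloud(d);T=W-np.array([*PK,0]);L=np.stack([T@NX,T@NY,T[...,2]],-1)
m=(abs(L[...,0])<.03)&(abs(L[...,1])<.024)&(L[...,2]>.036)&(L[...,2]<.06)
print(m.sum(),rect(W[m][:,:2]),L[m].mean(0),np.percentile(L[m][:,2],[5,50,95]))
a=np.linalg.lstsq(np.c_[L[m][:,:2],np.ones(m.sum())],L[m][:,2],rcond=None)[0];print("slope",a)
cv2.imwrite("pics/seat.png",cv2.resize(d["image"][160:260,200:350],(750,500),interpolation=cv2.INTER_CUBIC));print(current_clock())
E
```

```text
0.25 [[0.13, 0.15, 2.02, -0.64, 0.98, 0.2], [-0.0, 0.31, 2.11, -0.81, 0.73, 0.33], [-0.33, 0.25, 1.96, -0.19, 0.84, -0.5], [-0.62, 0.39, 1.71, 0.16, 1.25, -0.98]]
0.35 [[0.02, 0.12, 1.99, -0.5, 0.98, 0.0], [-0.08, 0.28, 2.08, -0.63, 0.71, 0.1], [-0.39, 0.26, 1.92, -0.08, 0.92, -0.64], [-0.65, 0.44, 1.66, 0.21, 1.34, -1.03]]
0.45 [[-0.08, 0.1, 1.95, -0.37, 0.99, -0.19], [-0.16, 0.27, 2.05, -0.45, 0.73, -0.12], [-0.45, 0.28, 1.88, 0.02, 1.0, -0.76], [-0.69, 0.48, 1.62, 0.25, 1.43, -1.07]]<stdin>:9: RuntimeWarning: Mean of empty slice.
  ret = um.true_divide(
Traceback (most recent call last):
IndexError: index -1 is out of bounds for axis 0 with size 0
```

```bash
python3 - <<'E'
from h import *
goto_joints([-1.294,.359,1.51,0,1.272,-.115])
d=capture("top");W=cloud(d);T=W-np.array([*PK,0]);L=np.stack([T@NX,T@NY,T[...,2]],-1)
m=(abs(L[...,0])<.03)&(abs(L[...,1])<.024)&(L[...,2]>.036)&(L[...,2]<.06)
cv2.imwrite("pics/seat.png",cv2.resize(d["image"][160:260,200:350],(750,500),interpolation=cv2.INTER_CUBIC));print(current_clock(),m.sum())
if m.sum():
    print(rect(W[m][:,:2]),L[m].mean(0),np.percentile(L[m][:,2],[5,50,95]))
    print("slope",np.linalg.lstsq(np.c_[L[m][:,:2],np.ones(m.sum())],L[m][:,2],rcond=None)[0])
E
```

```text
10.6333 269
(array([ 0.4792583 , -0.23020377]), (56.27073287963867, 33.85459899902344), np.float64(2.085125670613552)) [7.59063457e-05 2.97946388e-04 4.94584215e-02] [0.04447044 0.04993066 0.05266245]
slope [-0.0137471  -0.05246051  0.0494751 ]
```

View pics/seat.png

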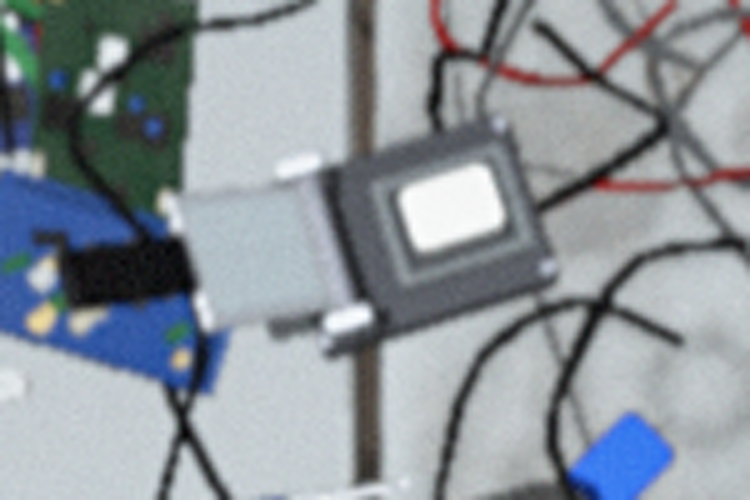

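Charger seated: in the crop it sits centred and square in the pocket at (452,208), its top is at 50 mm (24+26), and its offset is under 0.5 mm. Next is the flap.

```bash
python3 - <<'E'
from h import *
D=.35
p,o=fp(2.35,D,.13);move_ptp(p,o)
p,o=fp(2.35,D,.06);servo_line(p,o,rate=.2)
d=capture("side");cv2.imwrite("pics/pre.png",cv2.resize(d["image"][110:260,230:430],(800,600)))
p,o=fp(2.35,D,0);print("hit",servo_line(p,o,rate=.08,contact_N=8),p,current_position(),current_force(),current_clock())
E
```

```text
hit False [ 0.44399749 -0.11410899  0.11813952] [ 0.44422874 -0.11403434  0.11841262] [-0.51355872 -0.01991574 -1.32618587] 14.025
```

View pics/pre.png

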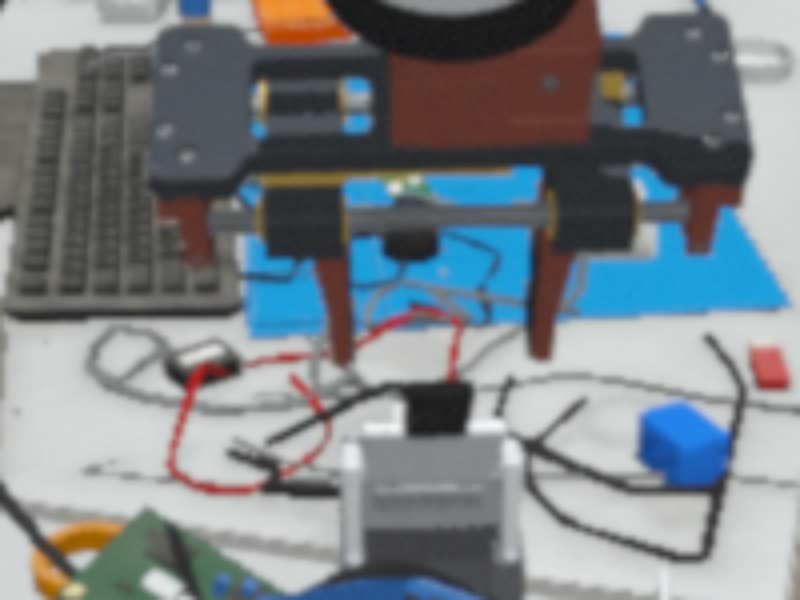

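The picture shows the fingers at crop x=342 and 542, straddling the tab centred at 438. I'll grip it and swing the flap.

```bash
python3 - <<'E'
from h import *
D=.35
move_gripper(0.);print(current_finger_gap(),current_grip_force(),np.round(current_force(),1))
if current_finger_gap()>.022:
    for q in np.linspace(2.35,1.571,8)[1:]:
        p,o=fp(q,D);servo_line(p,o,rate=.04);print(round(q,2),np.round(current_force(),1),np.round(current_position()-p,4),round(current_finger_gap(),4))
sleep(.3)
for c in("side","top"):
    d=capture(c);W=cloud(d);T=W-np.array([*HG[:2],0]);L=np.stack([T@NX,T@NY,T[...,2]],-1)
    cv2.imwrite(f"pics/end_{c}.png",cv2.resize(d["image"][130:260,230:430] if c=="side" else d["image"][150:260,200:370],(800,520)))
    m=(abs(L[...,0])<.04)&(abs(L[...,1])<.026)&(L[...,2]>.075)&(L[...,2]<.133)
    P=L[m];print(c,m.sum())
    if c=="side" and m.sum()>20:
        for _ in range(4):
            a=np.polyfit(P[:,2]-.06,P[:,0],1);r=P[:,0]-np.polyval(a,P[:,2]-.06);P=P[abs(r)<max(.003,2*r.std())]
        print("slope, x at hinge",a,len(P),"q",1.5708+np.arctan(a[0]))
print(current_force(),current_grip_force(),current_clock())
E
```

```text
0.025871385323977883 30.00034064054489 [-1.   1.   2.1]
2.24 [-0.6  4.4  2.4] [0.     0.     0.0001] 0.0258
2.13 [-0.3  4.4  4.2] [0.     0.0001 0.    ] 0.0263
2.02 [-0.9  5.5  5.4] [0.     0.0001 0.    ] 0.0262
1.9 [-0.3  2.7  7.4] [0. 0. 0.] 0.0259
1.79 [-0.6  2.3  7.9] [ 0.0001 -0.0001  0.    ] 0.0257
1.68 [-0.2  0.7  8.3] [ 0.0001 -0.0002 -0.    ] 0.0259
1.57 [0.8 0.8 8. ] [ 0.0002 -0.0003 -0.0001] 0.0258
side 942
slope, x at hinge [-0.00029194  0.00426924] 935 q 1.5705080557237647
top 7
[ 0.22592577 -0.01195949  6.27530906] 30.006991624832153 17.7917
```

View pics/end_side.png

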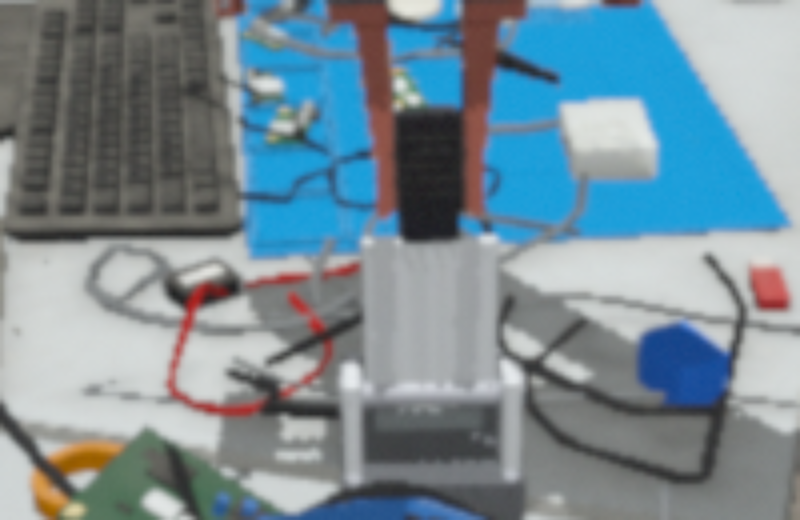

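The flap stands upright. The fitted angle is 1.5705 and its face is about 4 mm from the hinge plane (3 mm expected). The tab at crop (430,170) is gripped at 25.8 mm with 30 N, so I'm handing in.

```bash
python3 -c "
from bench import *
print(abs(current_qvel()).max());print(close_job())"
```

```text
0.0012397946807126583
the job is handed in; nothing more can be done
None
```

The charger is seated flat and square in the pocket and released; the flap is held still by its tab at its balance point (measured 1.5705 rad), and the job was handed in at about 18 s.

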